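# Pull the spent filter from the vacuum line's filter box and present it over the catch tray

### The arm

A 6-joint arm with a two-finger parallel gripper is mounted at the origin on a cart in front of the work surface, level with it; the furniture and walls round the work are solid. World frame = base frame: x ahead of the robot, y to its left, z up, the work surface at z = 0. Lengths are in m, angles in rad, forces in N, time in s.
With the tool pointing down it reaches from about 0.35 to 0.875 m from the base axis. Payload 15.5 kg.
Tool frame: the origin (TCP) lies midway between the tips of the shut fingers; the grasp point (between the pads) lies 19 mm behind it; z points along the fingers, y is the line along which they close (so a half turn about z gives the same grasp; the last joint's range is limited). The gripper opens to 85 mm and grips with 20 to 120 N. Pads are 22 mm wide; open, the fingers measure 114 mm over their backs; the gripper's body (76 mm by 85 mm) begins 54 mm behind the grasp point. The pads swing forward as they close: fully open they stand 13 mm farther back than shut.
Start: joints at [-1.437, 0.494, 1.345, -0, 1.302, -0.096], TCP at [0.142, -0.609, 0.231] pointing down, gripper open.
Joint ranges: [-2.91, 2.91], [-0.82, 2.16], [0.22, 2.67], [-1.22, 4.37], [0.12, 2.79], [-3.08, 3.08]. Speed limits (rad/s): [1.89, 1.89, 2.57, 3.01, 3.01, 3.01].

### API

Orientations are given as a unit quaternion [x, y, z, w].
In Python, from plant import arm gives the robot as it stands.
- The arm moves only by the tool jog_arm, never from a script. Its argument "series" is a list that holds one entry, the list of rows, each a list of 7 numbers: the closure, from -1 (fully open) to 1 (shut), then the shift along the world's x, y, z in units of 0.04 m (1.0 is 0.04 m), then the turn, a rotation vector about the world's x, y, z in units of 5 degrees (1.0 is 5 degrees). A call has 1 to 20 rows; each row shifts and turns the commanded pose from where the row before left it; what a row does not reach is not made up. A row lasts 1/12 s, in which the tool goes at most 41.7 mm and 7.16 degrees, less where a joint would pass 70% of its speed; a pose out of reach is approached as far as the arm can. A call with a number of a shift or a turn outside -1 to 1 is refused whole. A call with a gripper value outside its range is refused whole. The fingers move at their own pace and stop on an object; "squeeze" is the grip in N (left out, the last holds). Time passes only in rows, so rows that do not move let the fingers close. It gives the time, the measured TCP pose, the force, the opening and the grip force at its end, in the units of the state.
- arm.sense(): the state, without advancing time (a new reading comes with each control period).
- arm.capture(name): name is "side" or "top"; returns a dict with "image" (480x640x3 uint8, red, green, blue), "z_map" (480x640 float32, m along the optical axis (not along the pixel's ray), 0 where there is no reading), "intrinsics" (3x3 intrinsics, pixels), "k1" (the pictures are not rectified: a ray, as slopes to the right and down, at radius r is drawn at 1 + k1 r^2 times it, then the intrinsics apply), "R" (3x3) and "t" (3): a world point X has camera coordinates R X + t. Camera axes: x right, y down, z forward; pixel columns grow to the right and rows downward; lengths in m; the calibration is good to about 2 mm. A picture is of the moment at which its call begins.
- arm.sign_off(): hands the job in; it is judged then, once.
Trained networks look in a picture, given as the dict that the camera call returned (one of the last four; its "shot" number tells which), for a name from the list of things; names that differ only in an ending like _2 or _b are one class to them, and where a whole thing is asked for, a point or a joint stands for the part that bears it (a point fixed in the world has none). Each returns a list of dicts, best first, with "confidence" (0 to 1); they miss things now and then, are a little off and sometimes report something else, mostly with a low value. They report only what shows in the picture. A call takes as long as a camera call.
- arm.outline_of(picture, thing): "mask" (480x640 bool, what is visible of it).
- arm.spot_point(picture, thing): "location" ([x, y, z] in m, in the coordinates of the camera as it stood for that picture, good to about 4 mm: a listed point, or the origin of a listed thing).
The state is a dict: "time_s": time; "joint_pos": joint angles; "joint_vel": joint speeds; "joint_torque": joint torques, N m; "position": TCP position; "orientation": TCP orientation; "ft_force": force on the tool from outside, world axes, zero at the start; "ft_torque": the same for the moment, N m; "width": opening from 0.0 (shut) to 1.0 (fully open); "finger_force": force on a finger pad.
Only numpy, scipy, OpenCV 4.12 (cv2) and the standard library are available. Lean on these libraries where they do the work, as an engineer would, in place of code of your own. Each camera call takes 0.05 s, during which the arm holds its last target. There are 200 camera calls.

### The job

Check the spent filter in the white filter box: pull the red-capped locking pin fully out to the left, raise the box's hinged cover until it stands upright and leave it standing open, then take the blue filter inside by its tab and draw it straight up out of its guides. Carry it upright, without tipping it, to the steel tray, and present it there: held upright in the gripper about a hand's breadth above the middle of the tray, its broad face parallel to the tray's long sides, touching nothing else. The program finishes while still holding it like this; leave the clean spare filter, the two vials and the beaker where they are.

Things in the scene. Friction and masses are not known exactly. Their poses are not given: they have to be found in the camera images.
- filter_box: White filter box, fixed, 120 (x) x 140 (y) mm, rim 80 mm high, 106 with its shut cover. Origin: centre of its underside. x points from front (pin, cover handle) to rear (hinge), y to its left (robot's left), z up. Inside open 108 x 128 mm. The filter stands upright in its plane x = -8 mm, in guide channels at y = +-35 to 46 mm with tops at z = 68 mm; its foot at z = 14 mm.
- lock_cap (a point): Centre of the red cap on the locking pin's end: 20 mm diameter, 19 mm long, axis along the box's y, 58 mm above the bench, 72 mm in front of the box's centre, standing free beyond the box's left side (32 mm from it with the pin in). Can be pinched from above, fingers closing along the box's x.
- lock_pin (a joint): Slide of the pin, m: 0 fully in, 0.026 fully out; grows towards the box's +y (left). A spring detent holds it in: about 7 N pulls it past the first 6 mm, then 1.5 N of friction; it stays where it is left. In, it goes through the cover's hasp, so the cover cannot rise before the pin is out.
- cover (a joint): Hinge of the cover, rad: 0 shut, 1.57 standing vertical, stop at 1.75. A friction hinge: the cover stays at any angle where it is left; about 2 N at the handle lifts it.
- cover_hinge (a point): Point on the hinge axis of the cover, in the middle of the rear rim, 80 mm above the bench, 66 mm behind the box's centre. The axis runs along the box's y; fixed to the box, with the box's axes.
- cover_handle (a point): Middle of the cover's black bar handle: 10 mm diameter, 70 mm long along the box's y, on two posts (y = +-30 mm), 35 mm clear of the cover's front. Shut: 168 mm in front of the hinge axis, 13 mm above it; it moves on an arc about that axis, up and to the rear. Can be pinched from above, fingers closing along the box's x; the bar turns between the fingers.
- filter: Spent filter: blue frame 90 (y) x 8 (x) x 58 (z) mm round brown pleats, with a tab 34 (y) x 8 (x) x 24 (z) mm in the middle of its upper edge; 82 mm high in all, about 120 g. Origin: middle of its foot; x normal to the broad face, z up to the tab. Hidden under the cover; its tab rises 16 mm above the rim. 1.5 mm play in the guides, not clipped.
- filter_tab (a point): Centre of the filter's tab, 70 mm above its foot. 12 mm of tab lie above and below this point. In the box the tab can be pinched from above, fingers closing along the box's x.
- tray: Shallow steel tray, empty, fixed, 90 (x) x 150 (y) x 17 (z) mm, on the bench in front of the box. Origin at the centre of its underside; y lies along its long sides.
- spare_filter: Clean spare filter with white pleats, same size, lying flat on the bench; not to be used. Origin at the middle of its foot, its z pointing to its tab.
- vial_0: Small glass vial with black lid, 28 mm diameter, 60 mm high, behind the box; bystander. Origin at its underside.
- vial_1: Small glass vial with white lid, 28 mm diameter, 60 mm high, behind the box; bystander. Origin at its underside.
- beaker_1: Empty glass beaker, 46 mm diameter, 60 mm high, behind the box; bystander. Origin at its underside.

How it is judged:
On the way, in this order (a step that is already met when the one before it is completed fails the run):
1. the locking pin is pulled out (value of joint lock_pin above 0.021 m), for 0.2 s.
2. the cover is raised until it stands upright (value of joint cover above 1.35 rad), for 0.2 s.
3. the filter is drawn up clear of the box, upright (z of filter in the frame of filter_box above 0.085 m and angle between filter's own z axis and vertical below 0.3 rad), for 0.1 s.
At the end, for the whole second after the job is handed in: Pin out (>21 mm), cover open (>1.35 rad); the fingers alone hold the filter, still and upright (0.2 rad), foot 50-200 mm above the bench, within 35 mm of the tray's centre seen from above, broad face parallel to the tray's long sides (0.2 rad) (value of joint lock_pin above 0.021 m and value of joint cover above 1.35 rad and horizontal distance between filter and tray below 0.035 m and height (world z) of filter between 0.05 and 0.2 m and angle between filter's own z axis and vertical below 0.2 rad and angle between the x axis of filter and the x axis of tray, either way round below 0.2 rad and contact force between the fingers and filter above 1 N and contact force between filter and filter_box below 0.1 N and contact force between filter and tray below 0.1 N and contact force between filter and spare_filter below 0.1 N and linear speed of filter below 0.03 m/s); the arm keeps its last pose, push and grip.
It fails at once if the spent filter is tipped over (over 0.5 rad) (angle between filter's own z axis and vertical above 0.5 rad).
It fails at once if the spare filter is moved (distance of spare_filter from where it was at the start of the episode above 0.03 m).
It fails at once if a vial or the beaker is moved (distance of any of vial_0, vial_1, beaker_1 from where it was at the start of the episode above 0.03 m).
It also fails if it takes over 61 s, if anything falls off the work surface, if the arm or the gripper's body presses on something with over 40 N, if the wrist force passes 120 N, or if a joint passes its speed limit or range.

## Working session

There is one attempt and no reset: what is moved stays moved. The work goes in short steps, Python scripts to look and compute and a tool call to move; the robot and the scene stay as the last step left them, time stands still between calls to the robot, and variables do not carry over. Pictures are saved under pics/ and viewed, at most 10 in all, crops included, and the job is handed in when it is done.

Besides the shell and the picture viewer there is one more tool, called after "Request:" as name(argument=value, ...), one argument or row to a line, values as JSON. jog_arm: Moves the arm, as the interface text tells. Its arguments: {"type":"object","properties":{"series":{"type":"array"},"squeeze":{"type":"number"}},"required":["series"]}

```bash
mkdir -p pics; cat > h.py <<'E'
import numpy as np, cv2
from plant import arm
def w(p,c): return np.array(p["R"]).T@(np.array(c)-np.array(p["t"]))
def spots(p,names):
    for n in names:
        for d in arm.spot_point(p,n)[:2]:
            print(n,round(d["confidence"],2),w(p,d["location"]).round(4))
def cloud(p):
    K=np.array(p["intrinsics"]);z=p["z_map"]
    v,u=np.mgrid[0:480,0:640]
    xd=(u-K[0,2])/K[0,0];yd=(v-K[1,2])/K[1,1];x,y=xd.copy(),yd.copy()
    for _ in range(10):
        f=1+p["k1"]*(x*x+y*y);x,y=xd/f,yd/f
    P=np.stack([x*z,y*z,z],-1)-np.array(p["t"])
    X=P@np.array(p["R"]); X[z==0]=np.nan
    return X
def save(p,n): cv2.imwrite("pics/"+n,p["image"][:,:,::-1])
def st():
    s=arm.sense(); print({k:np.round(s[k],3).tolist() for k in ("time_s","position","orientation","joint_pos","ft_force","width","finger_force")})
E
python3 - <<'E'
from h import *
N=["filter_box","lock_cap","cover_hinge","cover_handle","tray","spare_filter","vial_0","beaker_1","filter"]
for c in("top","side"):
    p=arm.capture(c);save(p,c+"0.png");print(c,w(p,[0,0,0]));spots(p,N)
    X=cloud(p)
    for n in("tray","filter_box","cover_handle","lock_cap"):
        o=arm.outline_of(p,n)
        if o:
            m=o[0]["mask"];Q=X[m];Q=Q[~np.isnan(Q[:,0])]
            r=cv2.minAreaRect(Q[:,:2].astype(np.float32)*1000)
            print(n,m.sum(),np.median(Q,0).round(3),np.percentile(Q,98,0).round(3),np.percentile(Q,2,0).round(3),r)
st()
E
```

```text
top [0.4038747  0.15741569 1.06553561]
filter_box 0.56 [ 0.5804  0.1601 -0.0026]
filter_box 0.16 [0.6426 0.1731 0.0743]
lock_cap 0.72 [0.4845 0.2372 0.0579]
cover_hinge 0.61 [0.647  0.1762 0.0711]
cover_handle 0.77 [0.4754 0.1315 0.0959]
tray 0.66 [4.045e-01 2.087e-01 1.000e-04]
spare_filter 0.71 [ 0.4383 -0.0225  0.0035]
vial_0 0.77 [0.7276 0.2295 0.0013]
vial_0 0.6 [ 0.7134  0.306  -0.0035]
beaker_1 0.88 [ 6.959e-01  3.649e-01 -4.000e-04]
filter_box 6112 [0.572 0.158 0.105] [0.651 0.236 0.109] [0.481 0.077 0.025] ((577.9791259765625, 156.81597900390625), (216.25961303710938, 188.71607971191406), 2.266069173812866)
cover_handle 5558 [0.574 0.156 0.105] [0.649 0.231 0.109] [0.482 0.083 0.072] ((575.0545654296875, 150.3780059814453), (201.27294921875, 165.4236602783203), 15.519220352172852)
lock_cap 5687 [0.575 0.157 0.105] [0.651 0.233 0.109] [0.482 0.083 0.001] ((575.7015380859375, 151.33328247070312), (202.20899963378906, 168.23040771484375), 14.766839027404785)
side [0.20307799 0.89016352 0.40310171]
filter_box 0.61 [0.5756 0.1541 0.0022]
lock_cap 0.56 [0.489  0.2393 0.0578]
cover
[... 589 characters left out ...]
[0.48  0.094 0.009] ((606.1692504882812, 100.22760009765625), (224.52664184570312, 372.53271484375), 20.265714645385742)
cover_handle 4791 [0.563 0.19  0.105] [0.645 0.244 0.108] [0.48  0.086 0.073] ((613.1837768554688, 78.23310852050781), (226.9867706298828, 336.91192626953125), 19.563552856445312)
lock_cap 250 [0.483 0.247 0.062] [0.494 0.252 0.068] [0.473 0.206 0.049] ((497.08343505859375, 195.63690185546875), (20.513154983520508, 118.44844818115234), 16.54574966430664)
{'time_s': 1.4, 'position': [0.142, -0.609, 0.231], 'orientation': [0.993, 0.115, 0.0, -0.0], 'joint_pos': [-1.436, 0.494, 1.346, 0.0, 1.303, -0.096], 'ft_force': [0.008, 0.093, 0.195], 'width': 1.003, 'finger_force': 0.0}
```

```bash
python3 - <<'E'
from h import *
p=arm.capture("top");X=cloud(p)
def rect(m,n):
    m=cv2.morphologyEx(m.astype(np.uint8),cv2.MORPH_OPEN,np.ones((3,3)))
    k,l,s,_=cv2.connectedComponentsWithStats(m)
    i=1+np.argmax(s[1:,4]);Q=X[l==i]
    print(n,s[i],cv2.minAreaRect((Q[:,:2]*1000).astype(np.float32)),np.median(Q,0).round(4))
Z=X[...,2];x=X[...,0];y=X[...,1]
rect((Z>.1)&(Z<.112)&(abs(x-.58)<.12)&(abs(y-.16)<.12),"cover")
rect((Z>.088)&(Z<.1)&(x<.505)&(x>.44)&(y>.06)&(y<.23),"handle")
rect((Z>.052)&(Z<.072)&(abs(x-.486)<.03)&(abs(y-.24)<.03),"cap")
rect((Z>.005)&(Z<.03)&(x<.47)&(y>.1)&(y<.32),"tray")
rect((Z>.004)&(Z<.03)&(x<.56)&(y<.07)&(y>-.15),"spare")
E
```

```text
cover [ 279  187   89   81 4993] ((581.2001953125, 157.75482177734375), (133.81976318359375, 148.0087432861328), 14.945145606994629) [0.581  0.1583 0.1055]
handle [316 267  25  17 149] ((483.51568603515625, 150.6979522705078), (52.411930084228516, 25.68082618713379), 66.35649871826172) [0.4815 0.1524 0.0957]
cap [277 273  20  11 157] ((485.5771789550781, 228.66709899902344), (20.491567611694336, 38.28866195678711), 4.202306270599365) [0.4862 0.232  0.0633]
tray [242 327   7  18  88] ((369.5444641113281, 313.95147705078125), (34.37266159057617, 12.145791053771973), 0.9887632131576538) [0.3666 0.3151 0.0139]
spare [398 327  17  17 232] ((376.58575439453125, -15.643182754516602), (32.307979583740234, 34.05806350708008), 1.0856215953826904) [ 0.3765 -0.0157  0.0073]
```

View pics/top0.png

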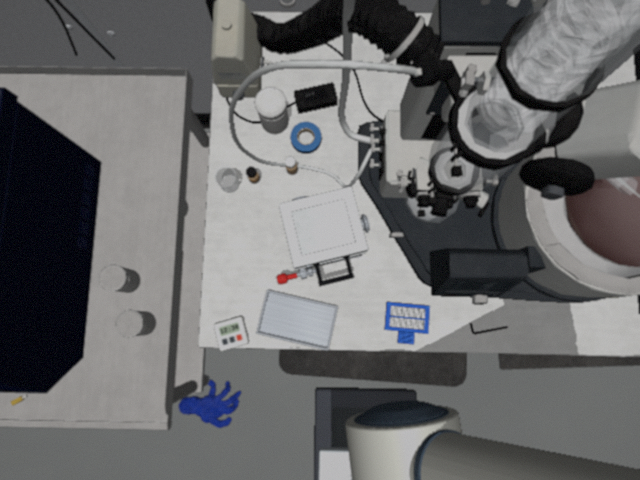

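View pics/side0.png

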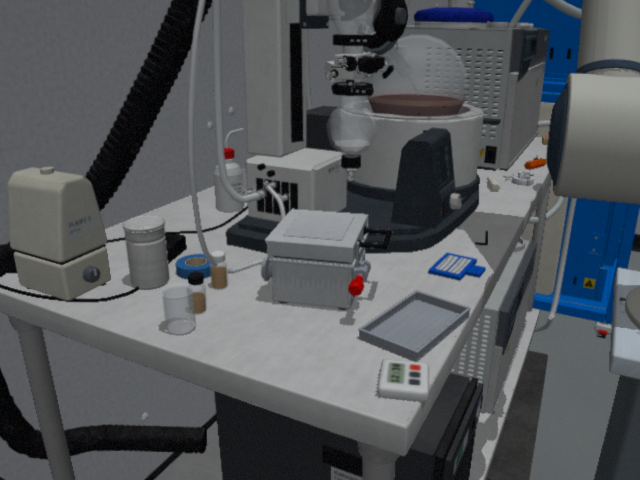

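```bash
python3 - <<'E'
from h import *
from scipy.ndimage import binary_erosion
A=[];
for c in("top","side"):
    p=arm.capture(c);X=cloud(p);A.append(X.reshape(-1,3))
    I=p["image"].astype(int);R=(I[...,0]>120)&(I[...,1]<70)&(I[...,2]<70)
    Q=X[R];Q=Q[(abs(Q[:,0]-.487)<.05)&(abs(Q[:,1]-.235)<.05)];print(c,"red",len(Q),np.percentile(Q,[2,50,98],0).round(4).tolist())
    D=(I.max(-1)<70);Q=X[D];Q=Q[(Q[:,2]>.07)&(Q[:,2]<.12)&(abs(Q[:,0]-.48)<.04)&(abs(Q[:,1]-.13)<.07)];print("dark",len(Q),np.percentile(Q,[2,50,98],0).round(4).tolist())
    if c=="top":
        K=np.array(p["intrinsics"])
        uv=np.array([[266,290],[338,307],[329,347],[258,329]],float)
        n=cv2.undistortPoints(uv[:,None],K,np.array([p["k1"],0,0,0,0]))[:,0]
        d=np.c_[n,np.ones(4)]@np.array(p["R"]);o=w(p,[0,0,0])
        T=o+d*((.017-o[2])/d[:,2])[:,None];print("tray",T.round(4).tolist(),T.mean(0),cv2.minAreaRect((T[:,:2]*1000).astype(np.float32)))
A=np.vstack(A);A=A[~np.isnan(A[:,0])]
print("cols y from .45 to -.75 step .06; rows x .9..0")
for x in np.arange(.9,-.05,-.06):
    r=[]
    for y in np.arange(.45,-.76,-.06):
        q=A[(abs(A[:,0]-x)<.03)&(abs(A[:,1]-y)<.03),2]
        r.append("%4d"%(1000*q.max()) if len(q) else "   .")
    print("%.2f"%x,"".join(r))
E
```

```text
top red 109 [[0.4763, 0.2122, 0.0596], [0.4864, 0.2335, 0.0644], [0.493, 0.2454, 0.0697]]
dark 217 [[0.4733, 0.1025, 0.0924], [0.4863, 0.1372, 0.0961], [0.5168, 0.1721, 0.0996]]
tray [[0.4628, 0.2738, 0.017], [0.4306, 0.1245, 0.017], [0.35, 0.1419, 0.017], [0.3832, 0.2875, 0.017]] [0.40665581 0.20692602 0.017     ] ((406.39849853515625, 207.8505859375), (152.7705841064453, 82.46798706054688), 77.84014892578125)
side red 121 [[0.4744, 0.2098, 0.0596], [0.4839, 0.2404, 0.0655], [0.4937, 0.2507, 0.0687]]
dark 365 [[0.4703, 0.1043, 0.0883], [0.4906, 0.1563, 0.095], [0.5175, 0.1871, 0.0983]]
cols y from .45 to -.75 step .06; rows x .9..0
0.90    . 190 191 249 359  33  23   3   2 102  96   .   .   .   .   3 157 156   .   . 326
0.84    .   6 106 109 412 469  35 438   2   .   .   .   .   .   .   .   .   .   .   .   .
0.78    .   4   4 107  22 546 537 532 520 514   .   .   .   .   .   .   .   .   .   . 391
0.72    .  62 372 408 578  20 538 543 529 413 472 498 289 277 223   .   .   .   .   . 392
0.66    .  61 368 542 603 618 614 729 685 471 498 514 364 375   .   .   .   .   .   . 394
0.60    .
[... 280 characters left out ...]
19  20  19   5  11  11  11  98   8  31 206 205   5  20  21  17  18 393
0.36    .  19  20  19  18  21   5  10  12   7   6   4   4   5   5   5   2   2  18  18  10
0.30 -865-867-862-862-860-861 302 318 320 568 581-857-856-861-864-868-855-858-860-861-860
0.24 -863-866-858-858-859 276 340 417 504 576 578-858-853-859-859-868-858-860-861-855-858
0.18 -867-866-867-859-859  -9 337 422 442-771-770-860-859-858-859-864-868-867-864-867-868
0.12 -843-866-866-865-868   4 192 178  13  10   2-867-865-866-865-865-863-867-866-865-867
0.06 -844-866-864-861-867-119-125   .   .   .   .   .   .-872-869-866-868-865-864-863-868
0.00 -863-866-865-865-866-767-603   .   .   .   .   .   .-875-866-869-862-866-868-863-865
```

```bash
python3 - <<'E'
from h import *
A=[]
for c in("top","side"):
    p=arm.capture(c);A.append(cloud(p).reshape(-1,3))
for A in A:
  A=A[~np.isnan(A[:,0])]
  print()
  for x in np.arange(.84,.42,-.03):
    r=[]
    for y in np.arange(.39,-.07,-.03):
        q=A[(abs(A[:,0]-x)<.015)&(abs(A[:,1]-y)<.015)&(A[:,2]>.12),2]
        r.append("%4d/%4d(%2d)"%(1000*q.min(),1000*q.max(),min(99,len(q))) if len(q) else "      .      ")
    print("%.2f"%x,"".join(r))
E
```

```text
0.84       .            .            .            .            .            .       274/ 364(99) 274/ 439(99) 318/ 445(14)      .            .            .            .            .            .            .      
0.81       .            .            .            .            .            .            .       355/ 445(99) 351/ 491(99)      .            .            .       154/ 484(99)      .            .            .      
0.78       .            .            .            .            .            .            .            .       416/ 538(99) 120/ 539(99) 523/ 533(99) 152/ 529(28) 132/ 514(99) 508/ 514(99) 508/ 520(99) 509/ 515(99)
0.75       .            .            .            .            .            .       565/ 577(60) 566/ 575(19) 533/ 541(10) 477/ 545(99) 487/ 537(99) 120/ 539(99) 121/ 531(99) 158/ 514(99) 159/ 514(99) 160/ 514(99)
0.72       .            .            .       120/ 185(33) 120/ 122( 2)      .            .            .            .            .       120/ 537(99) 120/ 538(99) 126/ 532(99) 158/ 514(99) 158/ 514(99) 480/ 512(78)
0.69       .            .     
[... 4192 characters left out ...]
            .            .       340/ 340( 1) 120/ 195(99)
0.51       .            .            .            .            .            .            .            .            .            .            .            .            .            .            .       120/ 209(99)
0.48       .            .            .            .            .            .            .            .            .            .            .            .            .            .            .       120/ 209(99)
0.45       .            .            .            .            .            .            .            .            .            .            .            .            .            .            .       120/ 132(13)
```

Request:
jog_arm(
  series=[
    [[-1,0.3,0.78,0.12,0,0,0.9],[-1,0.3,0.78,0.12,0,0,0.9],[-1,0.3,0.78,0.12,0,0,0.9],[-1,0.3,0.78,0.12,0,0,0.9],[-1,0.3,0.78,0.12,0,0,0.9],[-1,0.3,0.78,0.12,0,0,0.9],[-1,0.3,0.78,0.12,0,0,0.9],[-1,0.3,0.78,0.12,0,0,0.9],[-1,0.44,0.88,0,0,0,0.9],[-1,0.44,0.88,0,0,0,0.9],[-1,0.44,0.88,0,0,0,0.9],[-1,0.44,0.88,0,0,0,0.9],[-1,0.44,0.88,0,0,0,0.9],[-1,0.44,0.88,0,0,0,0.9],[-1,0.44,0.88,0,0,0,0.9],[-1,0.44,0.88,0,0,0,0.9],[0,0.25,0.8,0,0,0,0.9],[0,0.25,0.8,0,0,0,0.9],[0,0.25,0.8,0,0,0,0.9],[0,0.25,0.8,0,0,0,0.9]],
  ],
  squeeze=50,
)

```text
time_s: 3.32
position: [0.4194, 0.0525, 0.2699]
orientation: [0.62, 0.785, 0.0, 0.0]
ft_force: [1.7, -0.5, 0.1]
width: 0.503
finger_force: 0.0
```

Request:
jog_arm(
  series=[
    [[0,0.28,0.78,-0.2,0,0,0.1],[0,0.28,0.78,-0.2,0,0,0.1],[0,0.28,0.78,-0.2,0,0,0.1],[0,0.28,0.78,-0.2,0,0,0],[0,0.28,0.78,-0.2,0,0,0],[0,0.28,0.78,-0.2,0,0,0],[0,0,0,-0.8,0,0,0],[0,0,0,-0.8,0,0,0],[0,0,0,-0.8,0,0,0],[0,0,0,0,0,0,0]],
  ],
)

```text
time_s: 4.15
position: [0.4835, 0.237, 0.1209]
orientation: [0.611, 0.792, -0.003, -0.002]
ft_force: [-1.7, -0.2, -1.7]
width: 0.5
finger_force: 0.0
```

```bash
python3 - <<'E'
from h import *
st();p=arm.capture("side");save(p,"s1.png");spots(p,["lock_cap","cover_handle"])
p=arm.capture("top");spots(p,["lock_cap","cover_handle"])
E
```

```text
{'time_s': 4.15, 'position': [0.484, 0.237, 0.121], 'orientation': [0.611, 0.792, -0.003, -0.002], 'joint_pos': [0.345, 0.515, 1.677, -0.0, 0.957, 0.088], 'ft_force': [-1.736, -0.191, -1.742], 'width': 0.5, 'finger_force': 0.0}
lock_cap 0.81 [0.4868 0.2369 0.0566]
lock_cap 0.47 [ 0.73    0.2273 -0.003 ]
cover_handle 0.81 [0.4815 0.1314 0.0928]
cover_handle 0.94 [0.4759 0.1301 0.0923]
```

View pics/s1.png

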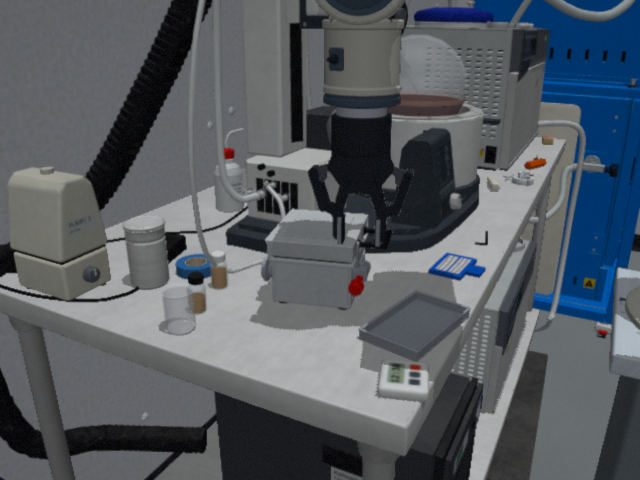

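The open gripper hovers directly above the red cap (356,287). I descend and close on it.

Request:
jog_arm(
  series=[
    [[0,0.05,0,-0.5,0,0,0],[0,0,0,-0.5,0,0,0],[0,0,0,-0.5,0,0,0],[0,0,0,-0.45,0,0,0],[0,0,0,0,0,0,0],[1,0,0,0,0,0,0],[1,0,0,0,0,0,0],[1,0,0,0,0,0,0],[1,0,0,0,0,0,0],[1,0,0,0,0,0,0]],
  ],
)

```text
time_s: 5.28
position: [0.4865, 0.2375, 0.0491]
orientation: [0.611, 0.792, -0.001, -0.001]
ft_force: [-13.3, -1.5, 7.3]
width: 0.211
finger_force: 48.6
```

Request:
jog_arm(
  series=[
    [[1,-0.026,0.097,0,0,0,0],[1,-0.026,0.097,0,0,0,0],[1,-0.026,0.097,0,0,0,0],[1,-0.026,0.097,0,0,0,0],[1,-0.026,0.097,0,0,0,0],[1,-0.026,0.097,0,0,0,0],[1,-0.026,0.097,0,0,0,0],[1,0,0,0,0,0,0],[1,0,0,0,0,0,0]],
  ],
)

```text
time_s: 6.03
position: [0.4797, 0.2629, 0.0491]
orientation: [0.611, 0.792, -0.002, 0.0]
ft_force: [-5.1, -22.2, 8.7]
width: 0.215
finger_force: 48.9
```

```bash
python3 - <<'E'
from h import *
for c in ("side","top"):
    p=arm.capture(c);spots(p,["lock_cap","cover_handle"]);X=cloud(p)
    I=p["image"].astype(int);R=(I[...,0]>120)&(I[...,1]<70)&(I[...,2]<70)
    Q=X[R];Q=Q[(abs(Q[:,0]-.48)<.05)&(abs(Q[:,1]-.25)<.06)]
    if len(Q):print(c,"red",len(Q),np.percentile(Q,[2,50,98],0).round(4).tolist())
st()
E
```

```text
lock_cap 0.61 [0.4812 0.261  0.0566]
cover_handle 0.87 [0.4833 0.1317 0.089 ]
side red 15 [[0.4711, 0.2708, 0.0651], [0.4752, 0.2723, 0.0662], [0.4792, 0.2741, 0.0683]]
cover_handle 0.75 [0.4768 0.1304 0.0956]
{'time_s': 6.333, 'position': [0.48, 0.263, 0.049], 'orientation': [0.611, 0.792, -0.002, 0.0], 'joint_pos': [0.393, 0.633, 1.713, -0.003, 0.798, 0.139], 'ft_force': [-6.459, -21.714, 8.41], 'width': 0.213, 'finger_force': 48.89}
```

Request:
jog_arm(
  series=[
    [[0,0,0,0,0,0,0],[0,0,0,0,0,0,0],[0,0,0,0,0,0,0],[0,0,0,0.6,0,0,0],[0,0,0,0.9,0,0,0],[0,0,0,0.9,0,0,0],[0,0,0,0.3,0,0,0],[0.4,0,-0.6,0,0,0,0],[0.4,0,-0.8,0,0,0,0],[0.4,0,-0.8,0,0,0,0],[0.4,0,-0.8,0,0,0,0],[0.4,0,-0.3,-0.3,0,0,0],[0.4,0,0,0,0,0,0],[0.4,0,0,0,0,0,0]],
  ],
)

```text
time_s: 7.5
position: [0.4812, 0.1328, 0.1441]
orientation: [0.612, 0.791, 0.0, -0.0]
ft_force: [1.1, 0.7, 0.2]
width: 0.303
finger_force: 0.0
```

```bash
python3 - <<'E'
from h import *
for c in ("side","top"):
    p=arm.capture(c);spots(p,["lock_cap","cover_handle"])
    if c=="side": save(p,"s2.png")
st()
E
```

```text
lock_cap 0.68 [0.4778 0.2619 0.0551]
cover_handle 0.93 [0.4796 0.1334 0.0876]
lock_cap 0.61 [0.4799 0.2642 0.0597]
{'time_s': 7.8, 'position': [0.481, 0.134, 0.144], 'orientation': [0.611, 0.792, 0.0, 0.0], 'joint_pos': [0.152, 0.434, 1.755, 0.0, 0.952, -0.106], 'ft_force': [-0.782, -0.159, 0.486], 'width': 0.298, 'finger_force': 0.0}
```

View pics/s2.png

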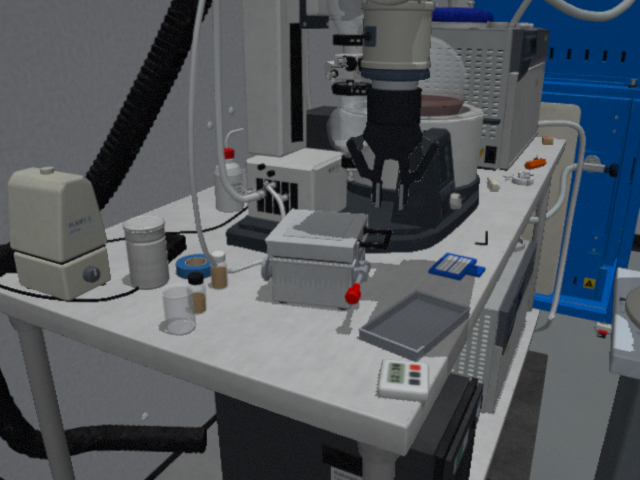

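Request:
jog_arm(
  series=[
    [[0.4,0,-0.05,-0.6,0,0,0],[0.4,0,0,-0.6,0,0,0],[0.4,0,0,-0.55,0,0,0],[0.4,0,0,0,0,0,0],[0.4,0,0,0,0,0,0],[1,0,0,0,0,0,0],[1,0,0,0,0,0,0],[1,0,0,0,0,0,0],[1,0,0,0,0,0,0]],
  ],
  squeeze=35,
)

```text
time_s: 8.55
position: [0.4831, 0.1316, 0.0753]
orientation: [0.611, 0.792, 0.002, 0.001]
ft_force: [5.1, 4.9, -2.2]
width: 0.1
finger_force: 34.1
```

```bash
python3 - <<'E'
from h import *
y=.26;c,s=np.cos(y),np.sin(y);g=.019
def T(t,f): return np.array([-.168*np.cos(t)+.013*np.sin(t)+g*np.sin(f), .168*np.sin(t)+.013*np.cos(t)-g*np.cos(f)])
ts=np.linspace(0,1.53,25);fs=np.radians(30)*np.clip((ts-.3)/1.1,0,1)
P=np.array([T(a,b) for a,b in zip(ts,fs)]);d=np.diff(P,axis=0)/.04;df=np.degrees(np.diff(fs))/5
for i in range(24):print(i,round(ts[i+1],2),"[1,%.3f,%.3f,%.3f,%.3f,%.3f,0]"%(d[i,0]*c,d[i,0]*s,d[i,1],df[i]*s,-df[i]*c), (P[i+1]-P[0]).round(3))
E
```

```text
0 0.06 [1,0.028,0.008,0.267,0.000,-0.000,0] [0.001 0.011]
1 0.13 [1,0.045,0.012,0.265,0.000,-0.000,0] [0.003 0.021]
2 0.19 [1,0.061,0.016,0.261,0.000,-0.000,0] [0.006 0.032]
3 0.26 [1,0.077,0.020,0.256,0.000,-0.000,0] [0.009 0.042]
4 0.32 [1,0.097,0.026,0.251,0.026,-0.099,0] [0.013 0.052]
5 0.38 [1,0.122,0.032,0.245,0.089,-0.336,0] [0.018 0.062]
6 0.45 [1,0.136,0.036,0.237,0.089,-0.336,0] [0.023 0.071]
7 0.51 [1,0.151,0.040,0.229,0.089,-0.336,0] [0.03 0.08]
8 0.57 [1,0.164,0.044,0.220,0.089,-0.336,0] [0.036 0.089]
9 0.64 [1,0.178,0.047,0.210,0.089,-0.336,0] [0.044 0.098]
10 0.7 [1,0.190,0.051,0.200,0.089,-0.336,0] [0.052 0.106]
11 0.76 [1,0.202,0.054,0.188,0.089,-0.336,0] [0.06  0.113]
12 0.83 [1,0.213,0.057,0.176,0.089,-0.336,0] [0.069 0.12 ]
13 0.89 [1,0.223,0.059,0.163,0.089,-0.336,0] [0.078 0.127]
14 0.96 [1,0.232,0.062,0.149,0.089,-0.336,0] [0.088 0.133]
15 1.02 [1,0.240,0.064,0.135,0.089,-0.336,0] [0.098 0.138]
16 1.08 [1,0.248,0.066,0.120,0.089,-0.336,0] [0.108 0.143]
17 1.15 [1,0.254,0.068,0.105,0.089,-0.336,0] [0.118 0.147]
18 1.21 [1,0.260,0.069,0.089,0.089,-0.336,0] [0.129 0.151]
19 1.27 [1,0.264,0.070,0.073,0.089,-0.336,0] [0.14  0.154]
20 1.34 [1,0.267,0.071,0.056,0.089,-0.336,0] [0.151 0.156]
21 1.4 [1,0.269,0.072,0.040,0.086,-0.323,0] [0.162 0.157]
22 1.47 [1,0.259,0.069,0.016,0.000,-0.000,0] [0.173 0.158]
23 1.53 [1,0.259,0.069,-0.001,0.000,-0.000,0] [0.184 0.158]
```

Request:
jog_arm(
  series=[
    [[1,0.03,0.01,0.27,0,0,0],[1,0.045,0.01,0.265,0,0,0],[1,0.06,0.015,0.26,0,0,0],[1,0.075,0.02,0.255,0,0,0],[1,0.1,0.025,0.25,0.025,-0.1,0],[1,0.12,0.03,0.245,0.09,-0.335,0],[1,0.135,0.035,0.235,0.09,-0.335,0],[1,0.15,0.04,0.23,0.09,-0.335,0],[1,0.165,0.045,0.22,0.09,-0.335,0],[1,0.18,0.045,0.21,0.09,-0.335,0],[1,0.19,0.05,0.2,0.09,-0.335,0]],
  ],
)

```text
time_s: 9.47
position: [0.5312, 0.1443, 0.181]
orientation: [0.608, 0.788, 0.077, 0.058]
ft_force: [-3.3, 1.8, -3.8]
width: 0.101
finger_force: 34.1
```

```bash
python3 - <<'E'
from h import *
st();p=arm.capture("side");save(p,"s3.png");spots(p,["cover_handle"])
E
```

```text
{'time_s': 9.467, 'position': [0.531, 0.144, 0.181], 'orientation': [0.608, 0.788, 0.077, 0.058], 'joint_pos': [0.143, 0.373, 1.751, 0.031, 0.826, -0.132], 'ft_force': [-3.341, 1.766, -3.764], 'width': 0.101, 'finger_force': 34.123}
cover_handle 0.9 [0.5273 0.1438 0.1947]
```

View pics/s3.png

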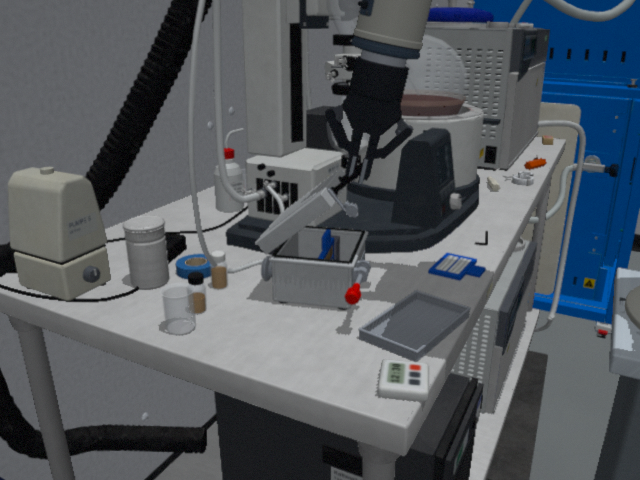

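The cover is about half open (tilted around 300,215), held by the bar at (350,205), the blue filter visible at (327,242). I continue the arc.

Request:
jog_arm(
  series=[
    [[1,0.2,0.055,0.19,0.09,-0.335,0],[1,0.215,0.055,0.175,0.09,-0.335,0],[1,0.225,0.06,0.165,0.09,-0.335,0],[1,0.23,0.06,0.15,0.09,-0.335,0],[1,0.24,0.065,0.135,0.09,-0.335,0],[1,0.25,0.065,0.12,0.09,-0.335,0],[1,0.255,0.07,0.105,0.09,-0.335,0],[1,0.26,0.07,0.09,0.09,-0.335,0],[1,0.265,0.07,0.075,0.09,-0.335,0],[1,0.265,0.07,0.055,0.09,-0.335,0],[1,0.27,0.07,0.04,0.085,-0.325,0],[1,0.26,0.07,0.015,0,0,0],[1,0.26,0.07,0,0,0,0],[1,0.1,0.025,0,0,0,0],[1,0,0,0,0,0,0],[1,0,0,0,0,0,0]],
  ],
)

```text
time_s: 10.9
position: [0.6635, 0.1792, 0.2326]
orientation: [0.59, 0.765, 0.206, 0.157]
ft_force: [0.2, 1.8, 4.4]
width: 0.101
finger_force: 36.4
```

```bash
python3 - <<'E'
from h import *
st();p=arm.capture("side");save(p,"s4.png");spots(p,["cover_handle","filter_tab","filter"])
p=arm.capture("top");save(p,"t4.png");spots(p,["cover_handle","filter_tab","filter"])
E
```

```text
{'time_s': 10.9, 'position': [0.663, 0.179, 0.233], 'orientation': [0.59, 0.765, 0.206, 0.157], 'joint_pos': [0.149, 0.398, 1.659, 0.105, 0.565, -0.18], 'ft_force': [0.183, 1.753, 4.382], 'width': 0.101, 'finger_force': 36.402}
cover_handle 0.96 [0.6528 0.1763 0.2427]
filter_tab 0.7 [0.5684 0.1577 0.0842]
filter 0.5 [ 0.4439 -0.0203  0.0058]
cover_handle 0.64 [ 0.7116  0.3054 -0.0014]
```

View pics/s4.png

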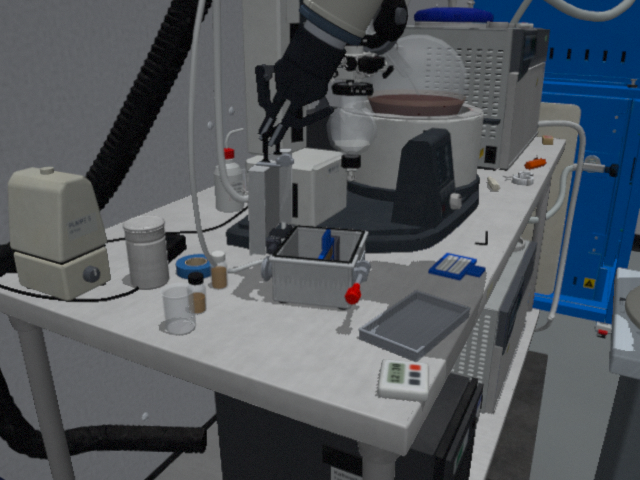

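Request:
jog_arm(
  series=[
    [[0.6,0,0,0,0,0,0],[0.6,0,0,0,0,0,0],[0.6,0,0,0,0,0,0],[0.6,-0.12,-0.03,0.22,0,0,0],[0.6,-0.24,-0.065,0.43,0,0,0],[0.6,-0.24,-0.065,0.43,0,0,0],[0.6,-0.24,-0.065,0.43,0,0,0],[0.4,-0.24,-0.065,0.2,0,0,0],[0.4,-0.24,-0.065,0,-0.26,0.97,0],[0.4,-0.24,-0.065,0,-0.26,0.97,0],[0.4,-0.24,-0.065,0,-0.26,0.97,0],[0.4,-0.24,-0.065,0,-0.26,0.97,0],[0.4,-0.24,-0.065,0,-0.26,0.97,0],[0.4,-0.24,-0.065,0,-0.26,0.97,0],[0.4,0,0,0,0,0,0]],
  ],
)

```text
time_s: 12.55
position: [0.562, 0.1516, 0.3]
orientation: [0.611, 0.792, -0.003, -0.002]
ft_force: [-0.4, 0.4, -0.8]
width: 0.303
finger_force: 0.0
```

```bash
python3 - <<'E'
from h import *
st()
for c in ("side","top"):
    p=arm.capture(c);save(p,c+"5.png");spots(p,["cover_handle","filter_tab"]);X=cloud(p)
    I=p["image"].astype(int);B=(I[...,2]>90)&(I[...,0]<70)&(I[...,2]>I[...,1]+30)
    Q=X[B];Q=Q[(abs(Q[:,0]-.57)<.06)&(abs(Q[:,1]-.157)<.08)]
    if len(Q):
        print(c,len(Q),np.percentile(Q,[2,50,98],0).round(4).tolist())
        Q=Q[Q[:,2]>.075];print(len(Q),np.percentile(Q,[2,50,98],0).round(4).tolist() if len(Q) else 0)
E
```

```text
{'time_s': 12.55, 'position': [0.562, 0.152, 0.3], 'orientation': [0.611, 0.792, -0.003, -0.002], 'joint_pos': [0.161, 0.378, 1.348, -0.001, 1.423, -0.094], 'ft_force': [-0.353, 0.435, -0.85], 'width': 0.303, 'finger_force': 0.0}
cover_handle 0.71 [0.6513 0.1768 0.2471]
filter_tab 0.63 [0.5698 0.1594 0.0862]
side 121 [[0.5597, 0.0981, 0.0531], [0.5684, 0.1721, 0.0729], [0.599, 0.1984, 0.0961]]
58 [[0.5658, 0.0976, 0.0775], [0.5704, 0.1611, 0.095], [0.5996, 0.1748, 0.0961]]
cover_handle 0.18 [0.4018 0.2087 0.0033]
filter_tab 0.54 [0.5755 0.1584 0.0828]
top 123 [[0.5582, 0.1157, 0.0226], [0.5657, 0.1775, 0.0714], [0.5841, 0.1988, 0.0978]]
41 [[0.5595, 0.1518, 0.0913], [0.5704, 0.1615, 0.0948], [0.5752, 0.1712, 0.1416]]
```

View pics/side5.png

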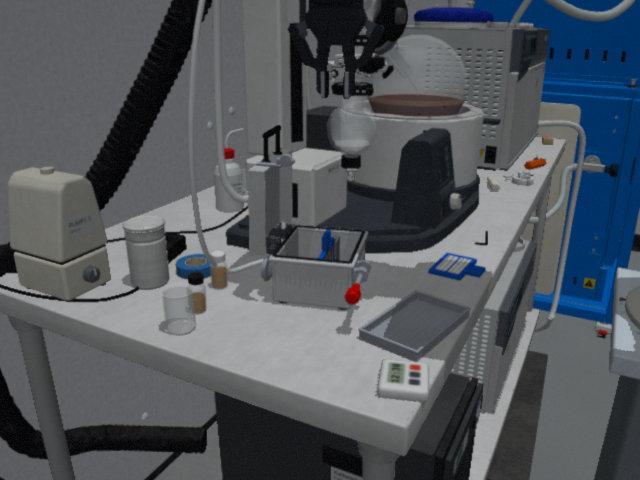

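Request:
jog_arm(
  series=[
    [[0.4,0.29,0.13,-0.9,0,0,0],[0.4,0,0,-0.9,0,0,0],[0.4,0,0,-0.9,0,0,0],[0.4,0,0,-0.9,0,0,0],[0.4,0,0,-0.7,0,0,0],[0.4,0,0,-0.4,0,0,0],[0.4,0,0,0,0,0,0],[0.4,0,0,-0.4,0,0,0],[0.4,0,0,-0.4,0,0,0],[0.4,0,0,-0.3,0,0,0],[0.4,0,0,0,0,0,0]],
  ],
)

```text
time_s: 13.77
position: [0.5732, 0.1569, 0.0678]
orientation: [0.611, 0.792, -0.001, -0.001]
ft_force: [-0.3, -0.5, -0.9]
width: 0.296
finger_force: 0.0
```

Request:
jog_arm(
  series=[
    [[1,0,0,0,0,0,0],[1,0,0,0,0,0,0],[1,0,0,0,0,0,0],[1,0,0,0,0,0,0],[1,0,0,0.1,0,0,0],[1,0,0,0.2,0,0,0],[1,0,0,0.3,0,0,0]],
  ],
  squeeze=40,
)

```text
time_s: 14.35
position: [0.5733, 0.1569, 0.0927]
orientation: [0.611, 0.792, -0.002, -0.001]
ft_force: [0.2, 0.1, -1.4]
width: 0.085
finger_force: 41.4
```

Request:
jog_arm(
  series=[
    [[1,0,0,0.3,0,0,0],[1,0,0,0.4,0,0,0],[1,0,0,0.4,0,0,0],[1,0,0,0.4,0,0,0],[1,0,0,0.4,0,0,0],[1,0,0,0.4,0,0,0],[1,0,0,0.2,0,0,0],[1,0,0,0,0,0,0],[1,0,0,0,0,0,0]],
  ],
)

```text
time_s: 15.1
position: [0.5737, 0.157, 0.1925]
orientation: [0.611, 0.792, -0.001, -0.001]
ft_force: [-0.4, -1.0, -2.8]
width: 0.088
finger_force: 41.4
```

```bash
python3 - <<'E'
from h import *
st()
for c in ("side","top"):
    p=arm.capture(c);save(p,c+"6.png");spots(p,["filter","filter_tab","tray","cover_handle"])
E
```

```text
{'time_s': 15.1, 'position': [0.574, 0.157, 0.192], 'orientation': [0.611, 0.792, -0.001, -0.001], 'joint_pos': [0.167, 0.492, 1.468, -0.0, 1.184, -0.089], 'ft_force': [-0.41, -0.969, -2.809], 'width': 0.088, 'finger_force': 41.419}
filter 0.76 [0.5696 0.154  0.1394]
filter_tab 0.75 [0.5712 0.1594 0.2089]
tray 0.71 [ 0.4025  0.2126 -0.0009]
filter 0.7 [0.5762 0.1593 0.141 ]
filter_tab 0.45 [0.5716 0.1566 0.2015]
```

View pics/side6.png

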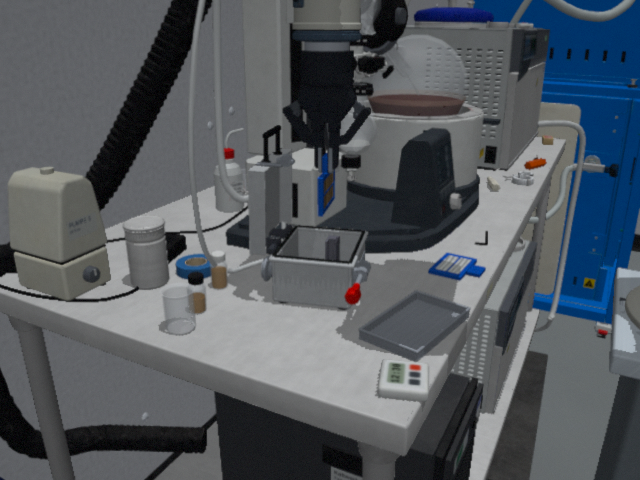

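Request:
jog_arm(
  series=[
    [[1,-0.3,0.05,0,0,0,0],[1,-0.5,0.15,0,0,0,-0.6],[1,-0.5,0.15,0,0,0,-0.6],[1,-0.5,0.15,0,0,0,-0.6],[1,-0.5,0.15,0,0,0,-0.6],[1,-0.5,0.15,0,0,0,-0.7],[1,-0.5,0.15,0,0,0,-0.7],[1,-0.5,0.15,0,0,0,-0.7],[1,-0.3,0.15,0,0,0,-0.6],[1,-0.13,0.05,-0.2,0,0,-0.35],[1,0,0,-0.3,0,0,0],[1,0,0,-0.2,0,0,0],[1,0,0,0,0,0,0],[1,0,0,0,0,0,0],[1,0,0,0,0,0,0]],
  ],
)

```text
time_s: 16.85
position: [0.4049, 0.209, 0.1646]
orientation: [0.78, 0.625, -0.001, -0.001]
ft_force: [0.7, 0.9, -2.1]
width: 0.085
finger_force: 41.3
```

```bash
python3 - <<'E'
from h import *
st()
for c in ("side","top"):
    p=arm.capture(c);save(p,c+"7.png");spots(p,["filter","filter_tab","tray","cover_handle","lock_cap"])
a=cv2.imread("pics/side7.png")[100:400,180:580];b=cv2.imread("pics/top7.png")[130:430,150:550]
cv2.imwrite("pics/c7.png",np.hstack([a,b]))
E
```

```text
{'time_s': 16.85, 'position': [0.405, 0.209, 0.165], 'orientation': [0.78, 0.625, -0.001, -0.001], 'joint_pos': [0.344, 0.351, 1.831, 0.002, 0.962, 0.563], 'ft_force': [0.738, 0.899, -2.075], 'width': 0.085, 'finger_force': 41.31}
filter 0.6 [0.4049 0.2042 0.111 ]
filter_tab 0.94 [0.4015 0.2097 0.1794]
tray 0.68 [ 0.4064  0.2108 -0.0007]
cover_handle 0.75 [0.6527 0.1776 0.2442]
cover_handle 0.48 [0.6463 0.1771 0.0803]
lock_cap 0.6 [0.4807 0.2625 0.0593]
cover_handle 0.92 [0.6473 0.1763 0.2492]
cover_handle 0.35 [0.6454 0.1736 0.0738]
```

View pics/c7.png

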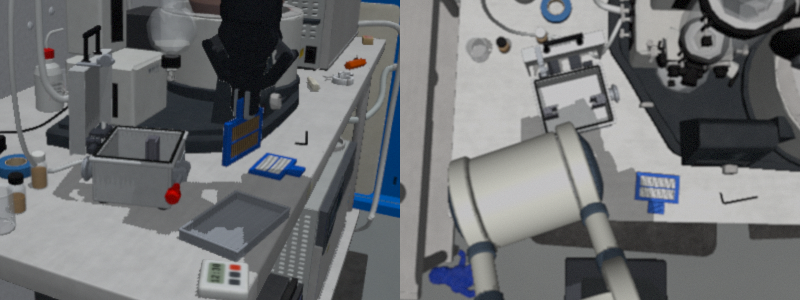

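The filter (240,135 in the crop) hangs upright above the tray (235,222), parallel to its long sides. The cover is upright and the pin is out.

```bash
python3 -c "
from plant import arm
print(arm.sign_off())"
```

```text
the job is handed in; nothing more can be done
None
```

The job is handed in: pin fully out, cover standing open, and the spent filter held upright about 110 mm above the bench over the tray's centre, parallel to its long sides; the sign-off returned no verdict.

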